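# Hang a glaze sample on the sloping stand

### The job

Two aluminium sample plates lie on the bench: take the one with the keyhole slot and set it on the sloping stand, square to it, with the round part of the keyhole over the headed stud, so that it lies flat on the panel, and let go of it there. Then, keeping off the upright clay tile, push the plate by its raised lip down the slope until it stops, fully home with the narrow slot locked behind the stud's head. Leave the other plate, the bowl and the beaker where they are.

Things in the scene. Friction and masses are not known exactly. Their poses are not given: they have to be found in the camera images.
- holder: the plate to hang: aluminium, 180 (x) by 110 (y) by 6 mm thick, about 0.4 kg, mass centre within 15 mm of its middle, with a keyhole through it. Origin at the centre of its underside; +x points to its lipped edge (up the slope when hung), +z out of its upper side. At the start it lies flat on the bench, upper side up. Laid on the sloping panel it stays put by friction
- holder_tile: the upright fired-clay tile fixed on that plate, by which it is picked up: 12 mm thick (along the plate's x), 60 mm wide (y), 50 mm high. Origin at the centre of its foot on the plate's upper side, at x = -50 mm, y = 0, z = 6 mm of the plate; axes as the plate's
- hole (a point): centre of the keyhole's round part, 38 mm across, at the plate's underside (plate x = +14 mm, y = 0). Towards +x the hole tapers into a slot 18 mm wide, straight from plate x = 34 mm to its square end at 58 mm
- home (a point): point of the slot, at the plate's underside, where the stud's axis stands when the plate is fully home (plate x = +52 mm, that is 38 mm beyond the hole's centre)
- lip (a point): middle of the outer face of the upturned lip along the plate's +x edge (plate x = +90 mm, y = 0, 10 mm above the underside). The lip is 110 mm long, 5 mm thick (x = 85 to 90 mm) and rises to 16 mm above the underside
- face: the stand's plywood panel, fixed, sloping 18 degrees, lower towards the robot: 260 (x) by 180 (y) mm. Origin on its surface at the foot of the stud's axis, 74 mm above the bench; +x straight up the slope, +z out of the panel, y level; it reaches from x = -150 to +110 mm. Steel stud along z: shank 12 mm across, 10 mm long, then a head 28 mm across from z = 10 to 16 mm, top bevelled
- spare: the other plate, not to be used: the same size with the same tile and lip, but its hole is plain round (38 mm) without a slot. Origin and axes as the first plate. The two plates lie side by side in either order
- bowl: white bowl, 120 mm across, 55 mm high, a bystander; origin at its foot
- beaker: terracotta beaker, 72 mm across, 90 mm high, a bystander; origin at its foot

How it is judged:
On the way:
1. the plate lies flat on the panel with the round part of the keyhole round the stud (hole within 8 mm of its axis), let go (x of hole in the frame of face between -0.008 and 0.008 m and y of hole in the frame of face between -0.008 and 0.008 m and z of hole in the frame of face below 0.005 m and contact force between the fingers and holder below 0.3 N and angle between the z axis of holder and the z axis of face, either way round below 0.08 rad), for 0.2 s.
At the end, for the whole second after the job is handed in: The keyhole plate lies flat on the panel (within 4 degrees, its underside within 5 mm), fully home: the slot's home point within 5 mm of the stud's axis along the slope and 6 mm across it, the stud's head over the slot, the plate square to the panel within 11 degrees, at rest (x of home in the frame of face between -0.005 and 0.005 m and y of home in the frame of face between -0.006 and 0.006 m and z of home in the frame of face between -0.004 and 0.005 m and angle between the z axis of holder and the z axis of face, either way round below 0.07 rad and angle between the x axis of holder and the x axis of face, either way round below 0.2 rad and linear speed of holder below 0.01 m/s and angular speed of holder below 0.1 rad/s); the robot touches nothing.
It fails at once if the tile is touched while the plate slides along the stud (x of hole in the frame of face between -0.03 and -0.011 m and y of hole in the frame of face between -0.012 and 0.012 m and z of hole in the frame of face below 0.006 m and contact force between the fingers and holder_tile above 1 N).
It fails at once if the other plate is moved more than 40 mm (distance of spare from where it was at the start of the episode above 0.04 m).
It fails at once if the bowl is moved more than 40 mm (distance of bowl from where it was at the start of the episode above 0.04 m).
It fails at once if the beaker is moved more than 40 mm (distance of beaker from where it was at the start of the episode above 0.04 m).
It also fails if it takes over 43 s, if anything falls off the work surface, if the arm or the gripper's body presses on something with over 40 N, if the wrist force passes 120 N, or if a joint passes its speed limit or range.

### The arm

A 7-joint arm with a two-finger parallel gripper is mounted at the origin on the work surface. World frame = base frame: x ahead of the robot, y to its left, z up, the work surface at z = 0. Lengths are in m, angles in rad, forces in N, time in s.
With the tool pointing down it reaches from about 0.4 to 0.875 m from the base axis. Payload 19.3 kg.
Tool frame: the origin (TCP) lies midway between the tips of the shut fingers; the grasp point (between the pads) lies 19 mm behind it; z points along the fingers, y is the line along which they close (so a half turn about z gives the same grasp; the last joint's range is limited). The gripper opens to 85 mm and grips with 20 to 120 N. Pads are 22 mm wide; open, the fingers measure 114 mm over their backs; the gripper's body (76 mm by 85 mm) begins 54 mm behind the grasp point. The pads swing forward as they close: fully open they stand 13 mm farther back than shut.
Start: joints at [1.074, 0.521, -0.036, 1.599, 0.021, 1.021, -0.113], TCP at [0.259, -0.569, 0.231] pointing down, gripper open.
Joint ranges: [-2.91, 2.91], [-0.3, 2.13], [-1.5, 1.42], [0.17, 2.43], [-1.26, 4.41], [0.16, 1.93], [-2.52, 2.52]. Speed limits (rad/s): [1.89, 1.89, 2.39, 2.39, 3.01, 3.01, 3.01].

### API

Orientations are given as [roll, pitch, yaw] about the fixed x, y, z axes, in that order (R = Rz(yaw) Ry(pitch) Rx(roll)).
In Python, from workcell import bot gives the robot as it stands.
- The arm moves only by the tool move_arm, never from a script. Its argument "series" is a list of rows, each a list of 3 entries, a list of its own where there are three numbers: the shift along the tool's x, y, z in cm, then the turn, a rotation vector about the tool's x, y, z in rad, then the opening in per cent of the stroke, from 0 (shut) to 100 (fully open). A call has 1 to 20 rows; each row is the pose to reach, as a shift and turn from the pose commanded when the call began, along the tool's axes at that moment; what a row does not reach only later rows make up. A row lasts 1/12 s, in which the tool goes at most 41.7 mm and 7.16 degrees, less where a joint would pass 70% of its speed; a pose out of reach is approached as far as the arm can. A call with a gripper value outside its range is refused whole. The fingers move at their own pace and stop on an object; "squeeze" is the grip in N (left out, the last holds). Time passes only in rows, so rows that repeat a pose let the fingers close. It gives the time, the measured TCP pose, the force, the opening and the grip force at its end, in the units of the state.
- bot.observe(): the state, without advancing time (a new reading comes with each control period).
- bot.grab_frame(name): name is "side" or "top" or "wrist"; returns (picture, depth): 420x560x3 uint8, red, green, blue; 420x560 float32, m along the optical axis (not along the pixel's ray), 0 where there is no reading.
- bot.camera_params(name): a dict with "fovy" (degrees; the focal length in pixels is half the picture's height over the tangent of half this angle, whatever the lens; pixels are square), "cx", "cy" (the principal point, pixels), "R" (3x3) and "t" (3): a world point X has camera coordinates R X + t; the wrist camera has in their place "tool_from_camera" (4x4, takes a point from camera to tool coordinates, whose origin is the TCP and whose axes are the flange's). Camera axes: x right, y down, z forward; pixel columns grow to the right and rows downward; lengths in m; the calibration is good to about 2 mm. A picture is of the moment at which its call begins: read the wrist's pose just before it. camera_params takes no time and is no camera call.
- bot.job_done(): hands the job in; it is judged then, once.
Trained networks look in the newest picture that a camera, given by its name, has taken for a name from the list of things; names that differ only in an ending like _2 or _b are one class to them, and where a whole thing is asked for, a point or a joint stands for the part that bears it (a point fixed in the world has none). Each returns a list of dicts, best first, with "conf" (0 to 1); they miss things now and then, are a little off and sometimes report something else, mostly with a low value. They report only what shows in the picture. A call takes as long as a camera call.
- bot.find_in(camera, thing): "bbox" ([left, top, right, bottom] in pixels, round what is visible of it).
- bot.trace(camera, thing): "mask" (420x560 bool, what is visible of it) and "bbox" ([left, top, right, bottom] in pixels, round what is visible of it).
The state is a dict: "clock": time; "qpos": joint angles; "qd": joint speeds; "joint_efforts": joint torques, N m; "position": TCP position; "tool_rot": TCP orientation; "force": force on the tool from outside, world axes, zero at the start; "moment": the same for the moment, N m; "grip_width": finger opening in m; "finger_force": force on a finger pad.
Only numpy, scipy, OpenCV 4.12 (cv2) and the standard library are available. Lean on these libraries where they do the work, as an engineer would, in place of code of your own. Each camera call takes 0.05 s, during which the arm holds its last target. There are 200 camera calls.

## Working session

There is one attempt and no reset: what is moved stays moved. The work goes in short steps, Python scripts to look and compute and a tool call to move; the robot and the scene stay as the last step left them, time stands still between calls to the robot, and variables do not carry over. Pictures are saved under pics/ and viewed, at most 10 in all, crops included, and the job is handed in when it is done.

Besides the shell and the picture viewer there is one more tool, called after ">>>" by a JSON object that holds its "api" and its "payload". move_arm: Moves the arm, as the interface text tells. Its arguments: {"type":"object","properties":{"series":{"type":"array"},"squeeze":{"type":"number"}},"required":["series"]}

```bash
mkdir -p pics; ls; cat > h.py <<'E'
import numpy as np, cv2
from scipy.spatial.transform import Rotation as Ro
from workcell import bot
def K(p): 
    f=210/np.tan(np.radians(p['fovy'])/2); return f,p['cx'],p['cy']
def cam(name,s=None):
    p=bot.camera_params(name)
    if name=='wrist':
        T=np.array(p['tool_from_camera']); Rt=Ro.from_euler('xyz',s['tool_rot']).as_matrix()
        Rwc=Rt@T[:3,:3]; o=Rt@T[:3,3]+np.array(s['position'])
    else:
        R=np.array(p['R']); Rwc=R.T; o=-R.T@np.array(p['t'])
    return K(p),Rwc,o
def pts(c,u,v,d):
    (f,cx,cy),R,o=c
    u,v,d=map(np.asarray,(u,v,d))
    P=np.stack([(u-cx)/f*d,(v-cy)/f*d,d],-1); return P@R.T+o
def proj(c,X):
    (f,cx,cy),R,o=c
    q=(np.asarray(X)-o)@R; return np.stack([q[...,0]/q[...,2]*f+cx,q[...,1]/q[...,2]*f+cy],-1)
def cloud(c,depth,mask):
    v,u=np.nonzero(mask&(depth>0)); return pts(c,u,v,depth[v,u])
E
cat > a.py <<'E'
from h import *
s=bot.observe(); print(s)
for n in ['top','side']:
    im,d=bot.grab_frame(n); cv2.imwrite(f'pics/{n}0.png',im[:,:,::-1]); np.save(f'{n}0.npy',d)
    c=cam(n); print(n,c[0],c[2])
    for t in ['holder','holder_tile','hole','spare','face','bowl','beaker']:
        for r in bot.trace(n,t)[:3]:
            P=cloud(c,d,r['mask']); 
            print(t,round(r['conf'],2),np.round(r['bbox']),len(P), np.round(np.median(P,0),3) if len(P) else '', np.round(np.percentile(P,[2,98],axis=0),3).tolist() if len(P) else '')
E
python3 a.py
```

```text
pics
{'clock': 0.0, 'qpos': array([ 1.07382444,  0.52201568, -0.03629308,  1.59999827,  0.02119827,
        1.02112203, -0.11279502]), 'qd': array([ 9.18972265e-04,  2.04856126e-04,  2.77018458e-04, -2.37290670e-04,
       -6.08132708e-04, -1.46087504e-03,  1.94065418e-05]), 'joint_efforts': array([ 5.13440518e-04, -9.27096248e+01,  1.98013455e+00, -3.69926226e+01,
        1.79118913e-02,  8.11289123e-03, -4.55775501e-05]), 'position': array([ 0.25851522, -0.56865399,  0.23072857]), 'tool_rot': array([-3.14043839e+00,  9.92202802e-05,  4.26736116e-01]), 'force': array([0.37217015, 0.54862925, 0.47695154]), 'moment': array([-0.00312959, -0.03826678, -0.02707033]), 'finger_force': 0.0, 'grip_width': 0.0854201018822384}
top (np.float64(427.8960182925218), 276.40294192739884, 217.2227823222133) [ 0.4593714  -0.08252102  0.90505178]
holder 0.78 [276. 224. 344. 318.] 4131 [ 0.505 -0.139  0.006] [[0.426, -0.198, 0.003], [0.601, -0.074, 0.056]]
holder 0.27 [301. 288. 332. 300.] 217 [ 0.465 -0.146  0.056] [[0.453, -0.177, 0.005], [0.476, -0.12, 0.058]]
holder_tile 0.77 [301. 288. 332. 300.] 2
[... 1011 characters left out ...]
 [[0.425, -0.195, 0.001], [0.6, -0.068, 0.056]]
spare 0.91 [311. 161. 390. 207.] 1754 [ 0.512 -0.348  0.007] [[0.429, -0.422, 0.001], [0.611, -0.294, 0.056]]
spare 0.48 [282. 212. 364. 257.] 2418 [ 0.505 -0.127  0.007] [[0.425, -0.197, 0.002], [0.602, -0.069, 0.056]]
face 0.94 [164. 252. 331. 393.] 12557 [0.529 0.198 0.067] [[0.413, 0.099, 0.029], [0.648, 0.275, 0.106]]
bowl 0.91 [211. 188. 263. 226.] 1498 [ 0.733 -0.117  0.035] [[0.668, -0.152, 0.005], [0.777, -0.04, 0.057]]
beaker 0.83 [248. 150. 273. 193.] 929 [ 0.734 -0.226  0.063] [[0.706, -0.277, 0.004], [0.772, -0.21, 0.091]]
beaker 0.63 [281. 210. 365. 254.] 2398 [ 0.506 -0.127  0.007] [[0.425, -0.197, 0.002], [0.601, -0.068, 0.056]]
```

View pics/top0.png

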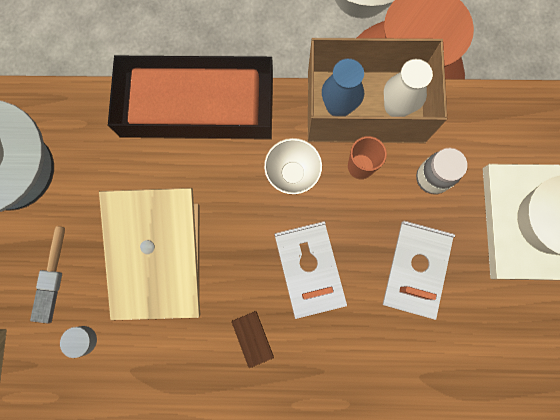

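```bash
cat > b.py <<'E'
from h import *
# no camera calls: use saved depth; boxes
for n,(hb,fb) in {'top':((268,218,350,322),(98,185,205,326)),'side':((278,205,370,262),(160,248,335,397))}.items():
    d=np.load(n+'0.npy'); c=cam(n)
    def box(b): m=np.zeros(d.shape,bool); m[b[1]:b[3],b[0]:b[2]]=1; return cloud(c,d,m)
    P=box(hb)
    P=P[(P[:,0]<.63)&(P[:,1]>-.22)&(P[:,1]<-.04)]
    pl=P[(P[:,2]>.0035)&(P[:,2]<.03)]; t=P[(P[:,2]>.045)]
    r=cv2.minAreaRect(pl[:,:2].astype(np.float32)*1000); print(n,'plate',r,'z',np.median(pl[:,2]))
    print('tile top',cv2.minAreaRect(t[:,:2].astype(np.float32)*1000),t[:,2].mean(),t.mean(0))
    F=box(fb); F=F[(F[:,2]>.02)&(F[:,1]>.06)]
    A=F
    for _ in range(6):
        m=A.mean(0); nn=np.linalg.svd(A-m,full_matrices=False)[2][2]; nn*=np.sign(nn[2]); A=F[abs((F-m)@nn)<.003]
    print('normal',nn,'tilt',np.degrees(np.arccos(nn[2])),'azim',np.degrees(np.arctan2(-nn[1],-nn[0])),len(A),len(F))
    y=np.cross(nn,[-nn[0],-nn[1],0]);
    ex=-np.array([nn[0],nn[1],0]);ex-=nn*(ex@nn);ex/=np.linalg.norm(ex);ey=np.cross(nn,ex)
    q=np.c_[(A-m)@ex,(A-m)@ey]; r=cv2.minAreaRect((q*1000).astype(np.float32)); print('panel rect',r)
    ctr=m+ex*r[0][0]/1e3+ey*r[0][1]/1e3; print('panel centre',ctr,'stud guess',ctr+.02*ex)
    S=F[((F-m)@nn>.011)&((F-m)@nn<.025)]; S=S[np.linalg.norm(S-(ctr+.02*ex),axis=1)<.04]; print('stud',len(S),S.mean(0) if len(S) else '', ((S-m)@nn).mean(), (S-ctr).mean(0)@ex,(S-ctr).mean(0)@ey)
E
python3 b.py
```

```text
top plate ((515.6298217773438, -134.23831176757812), (215.6006317138672, 168.5955047607422), 1.991786241531372) z 0.006246441423421789
tile top ((465.31866455078125, -149.25765991210938), (11.644632339477539, 59.89309310913086), 14.845602989196777) 0.05555147534569182 [ 0.46512613 -0.14862467  0.05555148]
normal [-0.30964182 -0.01459217  0.9507413 ] tilt 18.058354280339366 azim 2.6981222400418807 11118 11866
panel rect ((-2.749298095703125, 0.5336074829101562), (260.049560546875, 181.07748413085938), 0.10588455200195312)
panel centre [0.53090811 0.18214986 0.06775665] stud guess [0.54990186 0.18304496 0.07395636]
stud 157 [0.54597315 0.18198716 0.08825807] 0.0148291546147304 0.020654938858654118 -0.0008716876833815897
side plate ((516.634521484375, -132.54995727539062), (215.5226593017578, 183.3656463623047), 16.535181045532227) z 0.006501093522431778
tile top ((465.1101379394531, -146.77076721191406), (11.774499893188477, 61.856346130371094), 14.82721996307373) 0.05508995943018774 [ 0.46378558 -0.1417544   0.05508996]
normal [-0.30939336 -0.01439581  0.95082517] tilt 18.04284496548069 azim 2.66400312326295 11896 12862
panel rect ((1.882965087890625, -8.361976623535156), (260.0361633300781, 182.42218017578125), 0.018305087462067604)
panel centre [0.53103292 0.1833998  0.06812721] stud guess [0.55002887 0.18428366 0.07432177]
stud 158 [0.54519017 0.18610584 0.08834919] 0.01480845336751214 0.01982942383151113 0.0020451034240694223
```

The top view shows the keyhole plate on the left: round hole at about (308,260), slot pointing up to about (305,243), tile at (317,294). The spare is on the right at (420,262). The stud head is at (147,246), and the bowl and beaker are behind. The sizes and heights measured from both views match the text.

```bash
cat >> h.py <<'E'
def go(Rt,p,s=None):
    "shift (cm) and rotvec from present pose to target"
    s=s or bot.observe(); R=Ro.from_euler('xyz',s['tool_rot'])
    print('t',round(s['clock'],2),'shift',np.round(R.inv().apply(np.array(p)-s['position'])*100,2),'turn',np.round((R.inv()*Rt).as_rotvec(),3))
def down(yaw): return Ro.from_euler('xyz',[np.pi,0,yaw])
E
python3 -c "
from h import *
go(down(1.829),[.4652,-.148,.14])"
```

```text
t 0.8 shift [ 36.22 -29.77   9.13] turn [ 0.     0.    -1.402]
```

>>> {"api": "move_arm", "payload": {"series": [[[36.2, -29.8, 9.1], [0, 0, -1.402], 100], [[36.2, -29.8, 9.1], [0, 0, -1.402], 100], [[36.2, -29.8, 9.1], [0, 0, -1.402], 100], [[36.2, -29.8, 9.1], [0, 0, -1.402], 100], [[36.2, -29.8, 9.1], [0, 0, -1.402], 100], [[36.2, -29.8, 9.1], [0, 0, -1.402], 100], [[36.2, -29.8, 9.1], [0, 0, -1.402], 100], [[36.2, -29.8, 9.1], [0, 0, -1.402], 100], [[36.2, -29.8, 9.1], [0, 0, -1.402], 100], [[36.2, -29.8, 9.1], [0, 0, -1.402], 100], [[36.2, -29.8, 9.1], [0, 0, -1.402], 100], [[36.2, -29.8, 9.1], [0, 0, -1.402], 100], [[36.2, -29.8, 9.1], [0, 0, -1.402], 100], [[36.2, -29.8, 9.1], [0, 0, -1.402], 100], [[36.2, -29.8, 9.1], [0, 0, -1.402], 100], [[36.2, -29.8, 9.1], [0, 0, -1.402], 100], [[36.2, -29.8, 9.1], [0, 0, -1.402], 100], [[36.2, -29.8, 9.1], [0, 0, -1.402], 100]], "squeeze": 80}}

```text
clock: 2.3
position: [0.4647, -0.1486, 0.1405]
tool_rot: [3.142, 0.0, 1.827]
force: [0.1, -0.5, 0.4]
grip_width: 0.0853
finger_force: 0.0
```

```bash
cat > c.py <<'E'
from h import *
s=bot.observe(); im,d=bot.grab_frame('wrist'); cv2.imwrite('pics/w1.png',im[:,:,::-1])
c=cam('wrist',s); P=cloud(c,d,np.ones(d.shape,bool))
t=P[(P[:,2]>.045)&(P[:,2]<.065)&(np.hypot(P[:,0]-.465,P[:,1]+.148)<.05)]
print('tile',len(t),t[:,2].mean() if len(t) else '',cv2.minAreaRect(t[:,:2].astype(np.float32)*1000) if len(t) else '')
go(down(1.829),[.4652,-.148,.017],s)
E
python3 c.py
```

```text
tile 1370 0.054252431345915876 ((464.5862731933594, -149.04371643066406), (11.796675682067871, 60.00243377685547), 14.334868431091309)
t 2.3 shift [ 0.05  0.07 12.35] turn [ 0.     0.    -0.002]
```

View pics/w1.png

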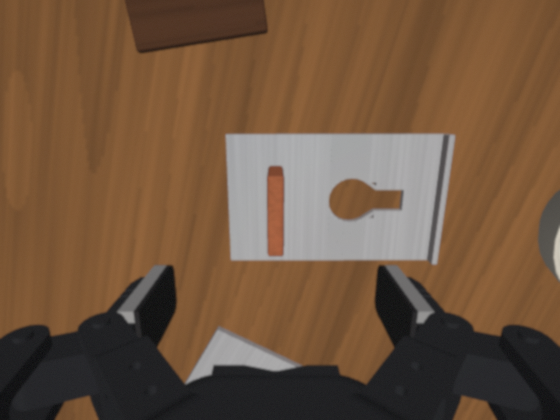

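The wrist view shows the keyhole plate square to the tool, with the tile at (276,210) between the two fingers. The measured tile centre (0.4646, -0.149) is at the TCP, so I descend and grip.

>>> {"api": "move_arm", "payload": {"series": [[[0, 0, 4], [0, 0, 0], 100], [[0, 0, 8], [0, 0, 0], 100], [[0, 0, 11], [0, 0, 0], 100], [[0, 0, 12.2], [0, 0, 0], 100], [[0, 0, 12.2], [0, 0, 0], 100], [[0, 0, 12.2], [0, 0, 0], 0], [[0, 0, 12.2], [0, 0, 0], 0], [[0, 0, 12.2], [0, 0, 0], 0], [[0, 0, 12.2], [0, 0, 0], 0], [[0, 0, 12.2], [0, 0, 0], 0], [[0, 0, 12.2], [0, 0, 0], 0], [[0, 0, 12.2], [0, 0, 0], 0], [[0, 0, 12.2], [0, 0, 0], 0], [[0, 0, 12.2], [0, 0, 0], 0], [[0, 0, 12.2], [0, 0, 0], 0], [[0, 0, 12.2], [0, 0, 0], 0]], "squeeze": 80}}

```text
clock: 3.68
position: [0.4651, -0.1481, 0.0189]
tool_rot: [3.141, 0.001, 1.829]
force: [-3.1, -0.3, 12.8]
grip_width: 0.0111
finger_force: 78.6
```

```bash
cat >> h.py <<'E'
nn=np.array([-.3095,-.0145,.9508]); nn/=np.linalg.norm(nn)
ex=np.array([1,0,0])*1.; az=np.radians(2.68); ey=np.array([-np.sin(az),np.cos(az),0]); ex=np.cross(ey,nn); ex/=np.linalg.norm(ex); ey=np.cross(nn,ex)
O=np.array([.550,.184,.0742]); F=np.c_[ex,ey,nn]
Rt=Ro.from_matrix(np.c_[ey,ex,-nn])
def fp(x,y,z): return O+F@np.array([x,y,z])
E
python3 -c "
from h import *
print(F)
go(Rt,fp(-.064,0,.019+.06)); print(fp(-.064,0,.079))"
```

```text
[[ 9.49750031e-01 -4.67616726e-02 -3.09496729e-01]
 [ 4.44568173e-02  9.98906075e-01 -1.44998467e-02]
 [ 3.09836199e-01  1.19903523e-05  9.50789950e-01]]
t 3.68 shift [ 31.72   8.34 -11.07] turn [-0.313 -0.033  0.209]
[0.46476576 0.18000928 0.12948289]
```

>>> {"api": "move_arm", "payload": {"series": [[[0, 0, -2], [0, 0, 0], 0], [[0, 0, -4], [0, 0, 0], 0], [[0, 0, -7], [0, 0, 0], 0], [[0, 0, -10], [0, 0, 0], 0], [[0, 0, -13], [0, 0, 0], 0], [[0, 0, -16], [0, 0, 0], 0], [[0, 0, -16], [0, 0, 0], 0], [[0, 0, -16], [0, 0, 0], 0]], "squeeze": 100}}

```text
clock: 4.35
position: [0.4652, -0.1482, 0.1793]
tool_rot: [3.14, 0.002, 1.828]
force: [-0.5, 0.4, -4.7]
grip_width: 0.0108
finger_force: 98.4
```

>>> {"api": "move_arm", "payload": {"series": [[[1.5, 0.4, 0], [-0.02, 0, 0.01], 0], [[4, 1, 0], [-0.04, 0, 0.03], 0], [[7, 1.8, 0], [-0.07, -0.01, 0.05], 0], [[10, 2.6, 0], [-0.1, -0.01, 0.07], 0], [[13, 3.4, 0], [-0.13, -0.01, 0.09], 0], [[16, 4.2, 0], [-0.16, -0.02, 0.11], 0], [[19, 5, 0.5], [-0.19, -0.02, 0.13], 0], [[22, 5.8, 1], [-0.22, -0.02, 0.15], 0], [[25, 6.6, 2], [-0.25, -0.03, 0.17], 0], [[28, 7.4, 3], [-0.28, -0.03, 0.19], 0], [[30, 8, 4], [-0.3, -0.03, 0.2], 0], [[31.2, 8.2, 4.7], [-0.313, -0.033, 0.209], 0], [[31.7, 8.3, 5], [-0.313, -0.033, 0.209], 0], [[31.7, 8.3, 5], [-0.313, -0.033, 0.209], 0], [[31.7, 8.3, 5], [-0.313, -0.033, 0.209], 0], [[31.7, 8.3, 5], [-0.313, -0.033, 0.209], 0]]}}

```text
clock: 5.68
position: [0.4638, 0.179, 0.1277]
tool_rot: [2.829, 0.001, 1.618]
force: [0.6, 1.1, -3.6]
grip_width: 0.0108
finger_force: 98.5
```

```bash
cat > d.py <<'E'
from h import *
import sys
s=bot.observe(); print(s['position'],'in face',F.T@(s['position']-O), (Ro.from_euler('xyz',s['tool_rot']).inv()*Rt).as_rotvec())
tag=sys.argv[1]
for n in ['top','side','wrist']:
    im,d=bot.grab_frame(n); cv2.imwrite(f'pics/{n}{tag}.png',im[:,:,::-1]); np.save(f'{n}{tag}.npy',d)
    c=cam(n,s); P=(cloud(c,d,np.ones(d.shape,bool))-O)@F
    h=float(sys.argv[2])
    a=P[(abs(P[:,0]-0)<.075)&(abs(P[:,1])<.05)&(abs(P[:,2]-h-.006)<.012)&(np.hypot(P[:,0],P[:,1])>.023)]
    if len(a)<50: print(n,'few'); continue
    A=a
    for _ in range(5):
        m=A.mean(0); q=np.linalg.svd(A-m,full_matrices=False)[2][2]; q*=np.sign(q[2]); A=a[abs((a-m)@q)<.003]
    print(n,'plate normal in face',q.round(3),'z at 0',m[2]-(q[0]*-m[0]+q[1]*-m[1])/q[2],len(A))
im=np.hstack([cv2.imread(f'pics/top{tag}.png')[150:350,60:330],cv2.imread(f'pics/side{tag}.png')[220:420,130:400]])
cv2.imwrite(f'pics/m{tag}.png',cv2.resize(im,None,fx=1.45,fy=1.45))
E
python3 d.py 2 .06
```

```text
[0.46381181 0.17903863 0.12769349] in face [-0.06550358 -0.00092499  0.07760797] [-0.00251555  0.00068744  0.00055731]
top plate normal in face [0.004 0.001 1.   ] z at 0 0.06419241066445971 2891
side plate normal in face [0.004 0.001 1.   ] z at 0 0.06475003464058339 2901
wrist plate normal in face [ 0.005 -0.     1.   ] z at 0 0.06297712291325677 35439
```

View pics/m2.png

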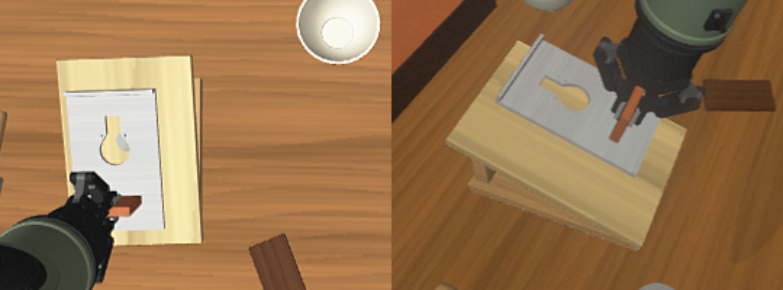

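The left part (top camera) shows the plate parallel over the panel, with the stud head just visible through the hole's right edge at about (122,142). The right part (side camera) shows the tile gripped and the plate square. Next I measure the plate outline and hole relative to the stud.

```bash
cat > e.py <<'E'
from h import *
import sys
tag=sys.argv[1]; s=bot.observe()
for n in ['top','side','wrist']:
    d=np.load(f'{n}{tag}.npy'); c=cam(n,s); P=(cloud(c,d,np.ones(d.shape,bool))-O)@F
    zt=float(sys.argv[2])
    a=P[(abs(P[:,0]+.01)<.12)&(abs(P[:,1])<.075)&(P[:,2]>zt-.003)&(P[:,2]<zt+.014)]
    lip=a[(a[:,0]>.06)&(a[:,2]>zt+.006)]
    mid=a[(a[:,0]>-.02)&(a[:,0]<.065)&(a[:,2]<zt+.003)]
    print(n,'lip x max',np.percentile(lip[:,0],99) if len(lip) else None,'y range',np.percentile(mid[:,1],[.3,99.7]),'mid',np.percentile(mid[:,1],[.3,99.7]).mean(),
     'lip y',np.percentile(lip[:,1],[.5,99.5]) if len(lip) else None, 'lip yaw',np.polyfit(lip[:,1],lip[:,0],1)[0] if len(lip) else None)
    # hole: rays crossing plate-top plane where the reading lies >15 mm deeper
    o=(c[2]-O)@F; r=P-o; k=(zt-o[2])/r[:,2]; X=o+r*k[:,None]
    for e in [1]:
        hm=(P[:,2]<zt-.009)&(np.hypot(X[:,0],X[:,1])<.03)
        H=X[hm]; 
        if len(H)>20: print('  hole-ray region x',np.percentile(H[:,0],[1,99]),'y',np.percentile(H[:,1],[1,99]))
    S=P[(P[:,2]>.0125)&(P[:,2]<.019)&(np.hypot(P[:,0],P[:,1])<.03)]
    if len(S): print('  stud head',len(S),S.mean(0),S.min(0),S.max(0))
E
python3 e.py 2 .064
```

```text
top lip x max 0.07456366939305868 y range [-0.05734067  0.05286024] mid -0.0022402112699585787 lip y [-0.05672883  0.0531987 ] lip yaw -0.0025284941870588325
  hole-ray region x [-0.01749087  0.0287031 ] y [-0.01925692  0.01347976]
  stud head 59 [-0.00264545  0.00347378  0.01546126] [-0.01191509 -0.00514196  0.01275956] [0.00841476 0.01192209 0.01830674]
side lip x max 0.07497094775492286 y range [-0.05656092  0.05442059] mid -0.0010701653662330314 lip y [-0.05566807  0.05330149] lip yaw -0.0021030824362256377
  hole-ray region x [-0.01744868  0.02886686] y [-0.01511476  0.01515033]
wrist lip x max 0.0742186434697682 y range [-0.05630257  0.0525257 ] mid -0.001888436311190251 lip y [-0.05673912  0.00542088] lip yaw -0.023601804475474206
  hole-ray region x [-0.01916797  0.028839  ] y [-0.01649123  0.01551404]
  stud head 119 [ 0.00464122 -0.00743025  0.01412885] [-0.0013215  -0.01328179  0.01258897] [ 0.01153707 -0.00228261  0.01641204]
```

>>> {"api": "move_arm", "payload": {"series": [[[0.1, 0.15, 0.5], [0, 0, 0], 0], [[0.1, 0.15, 1.5], [0, 0, 0], 0], [[0.1, 0.15, 2.5], [0, 0, 0], 0], [[0.1, 0.15, 3.2], [0, 0, 0], 0], [[0.1, 0.15, 3.8], [0, 0, 0], 0], [[0.1, 0.15, 4.2], [0, 0, 0], 0], [[0.1, 0.15, 4.5], [0, 0, 0], 0], [[0.1, 0.15, 4.8], [0, 0, 0], 0], [[0.1, 0.15, 5.1], [0, 0, 0], 0], [[0.1, 0.15, 5.4], [0, 0, 0], 0], [[0.1, 0.15, 5.4], [0, 0, 0], 0], [[0.1, 0.15, 5.4], [0, 0, 0], 0]]}}

```text
clock: 6.83
position: [0.4823, 0.1817, 0.0774]
tool_rot: [2.828, -0.0, 1.618]
force: [-0.2, 0.1, -4.1]
grip_width: 0.0107
finger_force: 98.3
```

```bash
python3 d.py 3 .004; python3 e.py 3 .010
```

```text
[0.48229989 0.18170549 0.07735452] in face [-0.0634228   0.00087381  0.02398551] [-0.00097585 -0.00018581  0.00046057]
top plate normal in face [ 0.003 -0.     1.   ] z at 0 0.010661271145607186 2482
side plate normal in face [ 0.004 -0.001  1.   ] z at 0 0.01111781639922154 2651
wrist plate normal in face [ 0.003 -0.001  1.   ] z at 0 0.009458429998875077 34716
top lip x max 0.07663059918761149 y range [-0.05542652  0.05474922] mid -0.00033865040888152523 lip y [-0.05473627  0.05379833] lip yaw -0.0042568784625497775
  hole-ray region x [-0.01664014  0.02872222] y [-0.01809853  0.01614815]
  stud head 170 [-0.00015781 -0.00193274  0.01475943] [-0.0296919  -0.026511    0.01251048] [0.02486436 0.02969309 0.01874121]
side lip x max 0.07688507151801091 y range [-0.05428791  0.05673222] mid 0.0012221556407188798 lip y [-0.05256217  0.0558072 ] lip yaw -0.0029371053884994737
  hole-ray region x [-0.01657862  0.02941401] y [-0.01194714  0.0178946 ]
  stud head 198 [-0.00151236  0.00060208  0.01466949] [-0.02844842 -0.02570035  0.01252759] [0.02662472 0.02831238 0.01895502]
wrist lip x max 0.07564528775340719 y range [-0.05397518  0.05475014] mid 0.00038747919289072383 lip y [-0.05434221  0.01000576] lip yaw -0.02496231523933269
  hole-ray region x [-0.01830182  0.02931931] y [-0.01436292  0.01818804]
  stud head 1625 [-0.00170092  0.00017426  0.0142313 ] [-0.01483755 -0.01274827  0.01250559] [0.01160311 0.01253598 0.01655024]
```

View pics/m3.png

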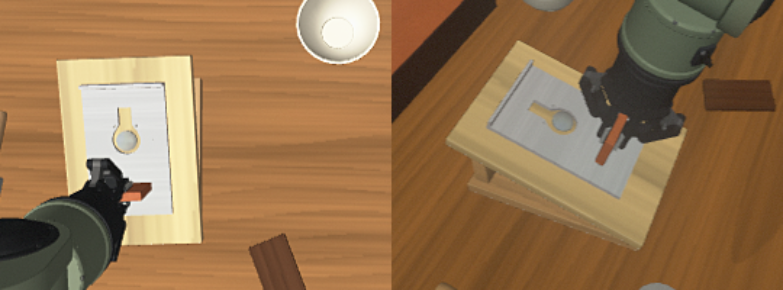

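The stud head now stands inside the round hole, at (125,142) in the top view, free all round, with the plate about 4 mm above the panel. I lower the rest and let go.

>>> {"api": "move_arm", "payload": {"series": [[[0, -0.1, 0.15], [0, 0, 0], 0], [[0, -0.1, 0.3], [0, 0, 0], 0], [[0, -0.1, 0.4], [0, 0, 0], 0], [[0, -0.1, 0.45], [0, 0, 0], 0], [[0, -0.1, 0.48], [0, 0, 0], 0], [[0, -0.1, 0.48], [0, 0, 0], 0]]}}

```text
clock: 7.48
position: [0.4828, 0.1817, 0.0725]
tool_rot: [2.828, -0.0, 1.618]
force: [-0.8, 0.4, -3.2]
grip_width: 0.0107
finger_force: 98.6
```

>>> {"api": "move_arm", "payload": {"series": [[[0, 0, 0.04], [0, 0, 0], 0], [[0, 0, 0.08], [0, 0, 0], 0], [[0, 0, 0.1], [0, 0, 0], 0], [[0, 0, 0.1], [0, 0, 0], 0]]}}

```text
clock: 7.82
position: [0.483, 0.1818, 0.0722]
tool_rot: [2.827, -0.0, 1.618]
force: [-13.6, -2.6, 23.1]
grip_width: 0.0106
finger_force: 103.3
```

>>> {"api": "move_arm", "payload": {"series": [[[0, 0, -0.06], [0, 0, 0], 0], [[0, 0, -0.06], [0, 0, 0], 50], [[0, 0, -0.06], [0, 0, 0], 50], [[0, 0, -0.06], [0, 0, 0], 50], [[0, 0, -0.06], [0, 0, 0], 50], [[0, 0, -0.06], [0, 0, 0], 50], [[0, 0, -0.06], [0, 0, 0], 50], [[0, 0, -2], [0, 0, 0], 50], [[0, 0, -5], [0, 0, 0], 50], [[0, 0, -8], [0, 0, 0], 50], [[0, 0, -11], [0, 0, 0], 50], [[0, 0, -11], [0, 0, 0], 50]]}}

```text
clock: 8.82
position: [0.4494, 0.1808, 0.1806]
tool_rot: [2.823, -0.002, 1.618]
force: [1.0, 0.9, 1.9]
grip_width: 0.0428
finger_force: 0.0
```

```bash
python3 d.py 4 0; python3 e.py 4 .006; python3 -c "
from h import *
go(Rt,fp(.105,0,.06)); go(Rt,fp(.105,0,.006))"
```

```text
[0.44940825 0.18084905 0.18059294] in face [-0.06271271  0.00155761  0.13233584] [ 3.74195770e-03 -2.43428735e-03 -8.85858508e-05]
top plate normal in face [ 0.001 -0.001  1.   ] z at 0 0.0058380172098338855 2835
side plate normal in face [ 0.001 -0.001  1.   ] z at 0 0.006147754578610784 2948
wrist plate normal in face [-0.002 -0.002  1.   ] z at 0 0.008093432046735329 16588
top lip x max 0.07581367078728722 y range [-0.05583594  0.05516076] mid -0.00033758930691493716 lip y [-0.05503194  0.05239417] lip yaw -0.00010251403199408682
  stud head 140 [ 0.00023112 -0.00140249  0.01512851] [-0.01203885 -0.01430822  0.0125287 ] [0.01204062 0.01169131 0.01862678]
side lip x max 0.07587285363270027 y range [-0.05419444  0.05661708] mid 0.0012113173316959137 lip y [-0.05243436  0.05663002] lip yaw -0.0011824533782939153
  stud head 138 [9.83777100e-05 1.87347489e-03 1.53337994e-02] [-0.01252644 -0.01270949  0.01255869] [0.01250084 0.0146921  0.01895068]
wrist lip x max 0.07404622455613624 y range [-0.05466187  0.05413536] mid -0.00026325809754382604 lip y [-0.0542385   0.05395577] lip yaw -0.0012193114804845942
  hole-ray region x [-0.01976851  0.02934097] y [-0.01111451  0.0176921 ]
  stud head 514 [-0.00215259 -0.0006258   0.01360247] [-0.0129015  -0.01188078  0.01250544] [0.00886259 0.01038626 0.01590411]
t 8.97 shift [-0.05 16.91  6.81] turn [-0. -0. -0.]
t 8.97 shift [-0.05 16.91 12.21] turn [-0. -0. -0.]
```

View pics/m4.png

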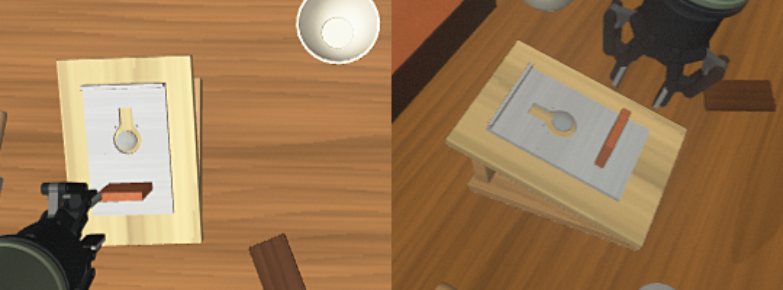

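>>> {"api": "move_arm", "payload": {"series": [[[0, 3, 0], [0, 0, 0], 0], [[0, 7, 0], [0, 0, 0], 0], [[0, 11, 0], [0, 0, 0], 0], [[0, 15, 2], [0, 0, 0], 0], [[0, 17.2, 5], [0, 0, 0], 0], [[0, 17.2, 8], [0, 0, 0], 0], [[0, 17.2, 9.5], [0, 0, 0], 0], [[0, 17.2, 10], [0, 0, 0], 0], [[0, 17.2, 10], [0, 0, 0], 0], [[0, 17.2, 10], [0, 0, 0], 0]]}}

```text
clock: 9.8
position: [0.6429, 0.1899, 0.1348]
tool_rot: [2.828, 0.0, 1.619]
force: [-0.1, 0.3, -0.1]
grip_width: -0.0
finger_force: 0.0
```

```bash
python3 -c "
from h import *
go(Rt,fp(.108,0,.007)); s=bot.observe(); print(F.T@(s['position']-O), s['grip_width'])
im,d=bot.grab_frame('side'); cv2.imwrite('pics/s5.png',cv2.resize(im[200:400,130:400,::-1],None,fx=2,fy=2))
c=cam('side'); P=(cloud(c,d,np.ones(d.shape,bool))-O)@F
f=P[(P[:,2]>.035)&(P[:,2]<.06)&(P[:,0]>.05)&(P[:,0]<.16)&(abs(P[:,1])<.04)]; print('finger',len(f),np.percentile(f,[1,99],axis=0) if len(f) else '')
"
```

```text
t 9.8 shift [-0.16  0.08  2.17] turn [-0.001 -0.     0.001]
[0.10723886 0.00155405 0.02874087] -2.8611002435731034e-05
finger 136 [[ 0.09374031 -0.00125561  0.03597658]
 [ 0.12090707  0.01511018  0.0596645 ]]
```

View pics/s5.png

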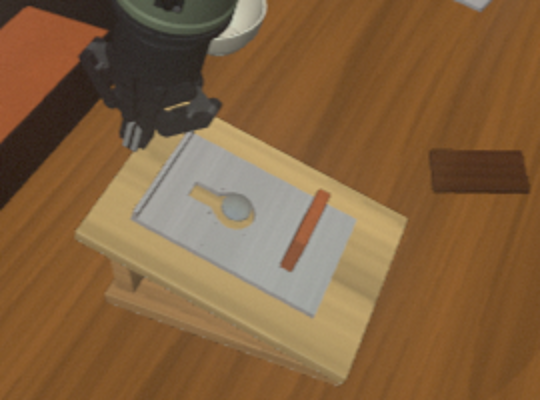

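The side view shows the shut fingers above the panel at about (135,140), just upslope of the lip at (165,175), with the plate lying flat. Now lower and push.

>>> {"api": "move_arm", "payload": {"series": [[[-0.15, 0, 1], [0, 0, 0], 0], [[-0.15, 0, 1.8], [0, 0, 0], 0], [[-0.15, 0, 2.1], [0, 0, 0], 0], [[-0.15, -0.8, 2.1], [0, 0, 0], 0], [[-0.15, -1.4, 2.1], [0, 0, 0], 0], [[-0.15, -1.7, 2.1], [0, 0, 0], 0], [[-0.15, -2, 2.1], [0, 0, 0], 0], [[-0.15, -2.3, 2.1], [0, 0, 0], 0], [[-0.15, -2.6, 2.1], [0, 0, 0], 0], [[-0.15, -2.9, 2.1], [0, 0, 0], 0], [[-0.15, -3.2, 2.1], [0, 0, 0], 0], [[-0.15, -3.5, 2.1], [0, 0, 0], 0], [[-0.15, -3.5, 2.1], [0, 0, 0], 0]]}}

```text
clock: 10.93
position: [0.6163, 0.1866, 0.1034]
tool_rot: [2.828, -0.0, 1.618]
force: [0.2, -0.3, 0.4]
grip_width: -0.0003
finger_force: 0.5
```

```bash
python3 d.py 6 0; python3 e.py 6 .006
```

```text
[0.61632228 0.18663958 0.10341941] in face [ 0.07216017 -0.0004643   0.00721672] [-0.00094166 -0.0002452   0.00067174]
top plate normal in face [0.001 0.001 1.   ] z at 0 0.0057358223272838 2087
side plate normal in face [ 0.001 -0.002  1.   ] z at 0 0.006091125551010094 2653
wrist plate normal in face [ 0.001 -0.002  1.   ] z at 0 0.004745739066203628 31261
top lip x max 0.08580961903432893 y range [-0.05847146  0.05320223] mid -0.0026346124524906263 lip y [-1.15788836e-02 -6.86056535e-05] lip yaw 1.2423581831345163
  stud head 147 [ 3.32949220e-05 -1.55171747e-03  1.48502024e-02] [-0.01228525 -0.01329408  0.01252053] [0.01351089 0.01165751 0.01896483]
side lip x max 0.08504140349634236 y range [-0.05446321  0.05683178] mid 0.0011842846779761378 lip y [0.00529939 0.03773679] lip yaw -0.348749937575052
  stud head 142 [4.23772768e-05 1.71227008e-03 1.51754338e-02] [-0.01318469 -0.0131      0.01251009] [0.01345948 0.01390299 0.01892497]
wrist lip x max 0.08497245003529375 y range [-0.05270456  0.05465997] mid 0.0009777039871457088 lip y [0.00595766 0.01113214] lip yaw -0.40077417608227933
  stud head 1997 [-0.00010211  0.00039343  0.01415715] [-0.01274116 -0.01268224  0.01250187] [0.01250112 0.01255459 0.01659576]
```

View pics/m6.png

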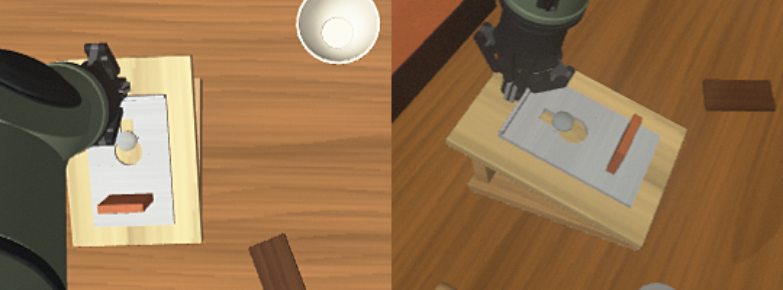

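The plate has slid about 17 mm, still flat and straight, and the stud head is now at the slot's start at (128,141). Keep pushing.

>>> {"api": "move_arm", "payload": {"series": [[[0, -0.3, 0], [0, 0, 0], 0], [[0, -0.6, 0], [0, 0, 0], 0], [[0, -0.9, 0], [0, 0, 0], 0], [[0, -1.2, 0], [0, 0, 0], 0], [[0, -1.5, 0], [0, 0, 0], 0], [[0, -1.7, 0], [0, 0, 0], 0], [[0, -1.85, 0], [0, 0, 0], 0], [[0, -1.95, 0], [0, 0, 0], 0], [[0, -1.95, 0], [0, 0, 0], 0]]}}

```text
clock: 11.83
position: [0.598, 0.1858, 0.0974]
tool_rot: [2.828, -0.0, 1.618]
force: [-1.0, 0.6, 0.1]
grip_width: 0.0004
finger_force: 0.0
```

>>> {"api": "move_arm", "payload": {"series": [[[0, -0.05, 0], [0, 0, 0], 0], [[0, -0.1, 0], [0, 0, 0], 0], [[0, -0.15, 0], [0, 0, 0], 0], [[0, -0.2, 0], [0, 0, 0], 0], [[0, -0.2, 0], [0, 0, 0], 0]]}}

```text
clock: 12.25
position: [0.5963, 0.1856, 0.0968]
tool_rot: [2.827, -0.0, 1.618]
force: [1.2, 1.2, 0.6]
grip_width: 0.0002
finger_force: 0.4
```

>>> {"api": "move_arm", "payload": {"series": [[[0, -0.05, 0], [0, 0, 0], 0], [[0, -0.1, 0], [0, 0, 0], 0], [[0, -0.15, 0], [0, 0, 0], 0], [[0, -0.15, 0], [0, 0, 0], 0]]}}

```text
clock: 12.58
position: [0.5951, 0.1856, 0.0964]
tool_rot: [2.827, -0.0, 1.618]
force: [1.8, -0.7, 0.3]
grip_width: 0.0001
finger_force: 0.9
```

>>> {"api": "move_arm", "payload": {"series": [[[0, -0.05, 0], [0, 0, 0], 0], [[0, -0.1, 0], [0, 0, 0], 0], [[0, -0.15, 0], [0, 0, 0], 0], [[0, -0.15, 0], [0, 0, 0], 0]]}}

```text
clock: 12.92
position: [0.5945, 0.1856, 0.0964]
tool_rot: [2.826, -0.001, 1.618]
force: [8.6, -0.5, 0.5]
grip_width: -0.0001
finger_force: 3.3
```

```bash
python3 d.py 7 0; python3 -c "
from h import *
d=np.load('side7.npy');P=(cloud(cam('side'),d,np.ones(d.shape,bool))-O)@F
l=P[(P[:,2]>.012)&(P[:,2]<.018)&(P[:,0]>.0)&(P[:,0]<.09)&(P[:,1]>.02)&(P[:,1]<.06)]; print('lip x',np.percentile(l[:,0],[2,50,98]),len(l))"
```

```text
[0.59447712 0.18558055 0.09644471] in face [ 0.04920463 -0.00050074  0.00736161] [ 0.00094291 -0.00075746  0.00011242]
top plate normal in face [0.048 0.015 0.999] z at 0 0.0034487594472602592 1633
side plate normal in face [ 0.02  -0.001  1.   ] z at 0 0.00541694424725921 1995
wrist plate normal in face [ 0.049 -0.014  0.999] z at 0 0.002414362269126232 33059
lip x [0.03248022 0.03479697 0.03742994] 52
```

View pics/m7.png

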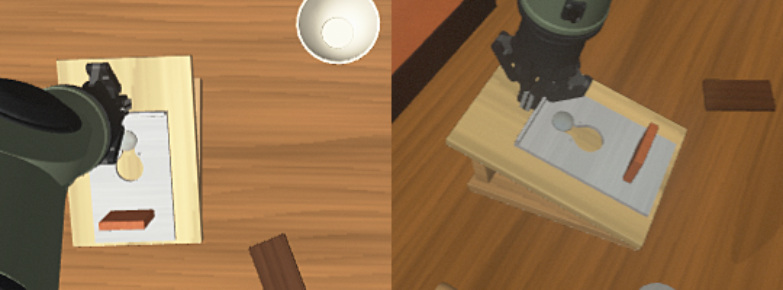

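The stud head now stands in the slot at (128,140), above the empty round hole. The lip is at x = 37.5 mm, where fully home is 38, and the force is rising. One small press more, then back off.

>>> {"api": "move_arm", "payload": {"series": [[[0, -0.05, 0], [0, 0, 0], 0], [[0, -0.1, 0], [0, 0, 0], 0], [[0, -0.1, 0], [0, 0, 0], 0]]}}

```text
clock: 13.32
position: [0.5942, 0.1856, 0.0965]
tool_rot: [2.824, -0.001, 1.618]
force: [11.8, -0.0, -0.0]
grip_width: 0.0
finger_force: 4.8
```

Firm stop: the force rises with hardly any motion. I retreat upslope, then lift off.

>>> {"api": "move_arm", "payload": {"series": [[[0, 0.3, 0], [0, 0, 0], 0], [[0, 1, 0], [0, 0, 0], 0], [[0, 2, 0], [0, 0, 0], 0], [[0, 3, -1], [0, 0, 0], 0], [[0, 4, -4], [0, 0, 0], 0], [[0, 4, -8], [0, 0, 0], 0], [[0, 4, -12], [0, 0, 0], 0], [[0, 4, -16], [0, 0, 0], 0], [[0, 4, -16], [0, 0, 0], 0], [[0, 4, -16], [0, 0, 0], 0]]}}

```text
clock: 14.15
position: [0.5816, 0.185, 0.2625]
tool_rot: [2.824, -0.001, 1.618]
force: [1.1, -0.4, -1.2]
grip_width: -0.0
finger_force: 0.0
```

```bash
python3 d.py 8 0; python3 -c "
from h import *
for n in ['side','top']:
    d=np.load(n+'8.npy');P=(cloud(cam(n),d,np.ones(d.shape,bool))-O)@F
    l=P[(P[:,2]>.012)&(P[:,2]<.018)&(P[:,0]>.022)&(P[:,0]<.09)&(abs(P[:,1])<.06)]; print(n,'lip x',np.percentile(l[:,0],[2,50,98]),'y',np.percentile(l[:,1],[1,99]),np.polyfit(l[:,1],l[:,0],1),len(l))
    b=P[(abs(P[:,2]-.006)<.003)&(P[:,0]<-.06)&(P[:,0]>-.16)&(abs(P[:,1])<.07)]; print('y',np.percentile(b[:,1],[1,99]))"
```

```text
[0.58158495 0.18498387 0.26250421] in face [ 0.088385   -0.00049192  0.16924804] [ 2.29768670e-03 -1.01918840e-03  1.66812615e-06]
top plate normal in face [ 0.051 -0.002  0.999] z at 0 0.0036634502047075816 2520
side plate normal in face [ 0.05  -0.003  0.999] z at 0 0.004125392595756064 2555
wrist plate normal in face [ 0.047 -0.003  0.999] z at 0 0.004871514101358763 11733
side lip x [0.03272855 0.03500665 0.03754091] y [-0.05293006  0.05584084] [-0.00245936  0.03503936] 152
y [-0.05316084  0.05618979]
top lip x [0.03248275 0.03533619 0.03764237] y [-0.05469314  0.05248539] [-0.00548542  0.03525369] 153
y [-0.05519529  0.05394713]
```

View pics/m8.png

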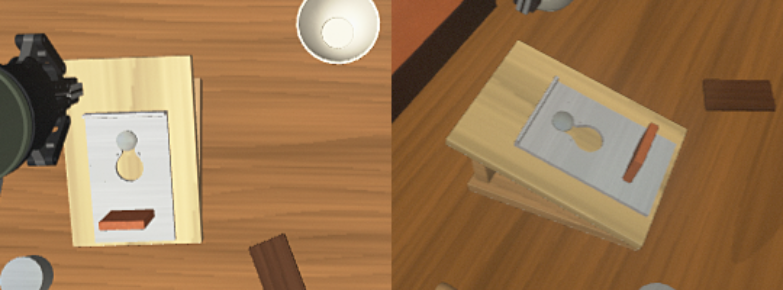

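```bash
python3 -c "
from h import *
for n in ['side','top']:
    d=np.load(n+'8.npy');P=(cloud(cam(n),d,np.ones(d.shape,bool))-O)@F
    a=P[(P[:,0]>-.13)&(P[:,0]<.028)&(abs(P[:,1])<.048)&(abs(P[:,2]-.006)<.004)&(np.hypot(P[:,0]+.038,P[:,1])>.024)&(np.hypot(P[:,0],P[:,1])>.02)]
    print(n,len(a),np.linalg.lstsq(np.c_[a[:,:2],np.ones(len(a))],a[:,2],rcond=None)[0].round(4))
print(bot.job_done())"
```

```text
side 2901 [-0.0003  0.0014  0.0062]
top 2588 [-0.0008  0.      0.0058]
the job is handed in; nothing more can be done
None
```

I handed the job in at about 14 s of the allowed 43 s. The keyhole plate lies flat and square on the panel, pushed by its lip to a firm stop with the slot locked behind the stud's head, and the arm is clear of it; no verdict was returned.

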